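# Bring the stock tags up to date

## Task

Each bin on the board has a hinged tag in front of it, green on one face and red on the other. With a fingertip, gently push over the tags that are wrong, so that only the full bins show green and the empty or nearly empty ones show red, every tag lying fully over on its rest. Do not pinch the tags, leave the tags that are already right where they are, and leave the loose tools and parts lying.

Things in the scene. Friction and masses are not known exactly. Their poses are not given: they have to be found in the camera images.
- board: Plywood board 200 x 580 x 10 mm fixed flat on the workbench; it carries four stands in a row along its y, 140 mm apart, with a bin behind each. Origin: centre of its underside; x away from the robot, y to the robot's left, z up; top at z = 10 mm.
- stand_1: Steel stand of one tag, foot 72 x 52 mm; the four stands may be in any order along the row. Origin: centre of its underside, on the board's top; axes as the board's. Hinge pin along x at z = 35 mm; its ears reach z = 40 mm; rest rods along x at y = +-16.5 mm reach z = 41 mm. Its bin stands straight behind it, bin origin 100 mm along +x.
- tag_1 (a joint): (tag on stand_1) Hinge angle (rad) about the stand's +x: 0 = upright; +1.05 (stop) = leaning to the robot's right (-y), GREEN face up and showing; -1.05 (stop) = leaning to the left (+y), RED face up and showing. Swings freely and falls by its 40 g to the side it leans to. Push its roller from outside along a rising path until past upright, then leave upward.
- tag_1_mid (a point): Centre of the tag plate, 24 mm from the hinge; turns with the tag: x along the hinge, z towards the free edge, +y out of the green face. Plate 50 mm along the hinge, 4 mm thick; along its free edge a freely turning steel roller, 8 mm thick, its far side 48 mm from the hinge: at rest that is 42 mm to the side of the hinge and 59 mm above the board, upright 83 mm above it.
- stand_2: Steel stand of one tag, foot 72 x 52 mm; the four stands may be in any order along the row. Origin: centre of its underside, on the board's top; axes as the board's. Hinge pin along x at z = 35 mm; its ears reach z = 40 mm; rest rods along x at y = +-16.5 mm reach z = 41 mm. Its bin stands straight behind it, bin origin 100 mm along +x.
- tag_2 (a joint): (tag on stand_2) Hinge angle (rad) about the stand's +x: 0 = upright; +1.05 (stop) = leaning to the robot's right (-y), GREEN face up and showing; -1.05 (stop) = leaning to the left (+y), RED face up and showing. Swings freely and falls by its 40 g to the side it leans to. Push its roller from outside along a rising path until past upright, then leave upward.
- tag_2_mid (a point): Centre of the tag plate, 24 mm from the hinge; turns with the tag: x along the hinge, z towards the free edge, +y out of the green face. Plate 50 mm along the hinge, 4 mm thick; along its free edge a freely turning steel roller, 8 mm thick, its far side 48 mm from the hinge: at rest that is 42 mm to the side of the hinge and 59 mm above the board, upright 83 mm above it.
- stand_3: Steel stand of one tag, foot 72 x 52 mm; the four stands may be in any order along the row. Origin: centre of its underside, on the board's top; axes as the board's. Hinge pin along x at z = 35 mm; its ears reach z = 40 mm; rest rods along x at y = +-16.5 mm reach z = 41 mm. Its bin stands straight behind it, bin origin 100 mm along +x.
- tag_3 (a joint): (tag on stand_3) Hinge angle (rad) about the stand's +x: 0 = upright; +1.05 (stop) = leaning to the robot's right (-y), GREEN face up and showing; -1.05 (stop) = leaning to the left (+y), RED face up and showing. Swings freely and falls by its 40 g to the side it leans to. Push its roller from outside along a rising path until past upright, then leave upward.
- tag_3_mid (a point): Centre of the tag plate, 24 mm from the hinge; turns with the tag: x along the hinge, z towards the free edge, +y out of the green face. Plate 50 mm along the hinge, 4 mm thick; along its free edge a freely turning steel roller, 8 mm thick, its far side 48 mm from the hinge: at rest that is 42 mm to the side of the hinge and 59 mm above the board, upright 83 mm above it.
- stand_4: Steel stand of one tag, foot 72 x 52 mm; the four stands may be in any order along the row. Origin: centre of its underside, on the board's top; axes as the board's. Hinge pin along x at z = 35 mm; its ears reach z = 40 mm; rest rods along x at y = +-16.5 mm reach z = 41 mm. Its bin stands straight behind it, bin origin 100 mm along +x.
- tag_4 (a joint): (tag on stand_4) Hinge angle (rad) about the stand's +x: 0 = upright; +1.05 (stop) = leaning to the robot's right (-y), GREEN face up and showing; -1.05 (stop) = leaning to the left (+y), RED face up and showing. Swings freely and falls by its 40 g to the side it leans to. Push its roller from outside along a rising path until past upright, then leave upward.
- tag_4_mid (a point): Centre of the tag plate, 24 mm from the hinge; turns with the tag: x along the hinge, z towards the free edge, +y out of the green face. Plate 50 mm along the hinge, 4 mm thick; along its free edge a freely turning steel roller, 8 mm thick, its far side 48 mm from the hinge: at rest that is 42 mm to the side of the hinge and 59 mm above the board, upright 83 mm above it.
- bin_bolts: Blue open plastic bin 100 x 96 x 50 mm, fixed on the board behind a tag stand; FULL: heaped to the rim with bright hex bolts, some about 17 mm above the rim. Origin: centre of its underside.
- bin_nuts: Blue open plastic bin 100 x 96 x 50 mm, fixed on the board behind a tag stand; FULL: heaped to the rim with bright hex nuts. Origin: centre of its underside.
- bin_one: Blue open plastic bin 100 x 96 x 50 mm, fixed on the board behind a tag stand; NOT full: a single rusty bolt lies on its floor. Origin: centre of its underside.
- bin_empty: Blue open plastic bin 100 x 96 x 50 mm, fixed on the board behind a tag stand; NOT full: empty. Origin: centre of its underside.
- spanner: Loose bystander: bright combination spanner 25 x 172 x 8 mm, lying on the bench before the board. Origin: centre of its underside.
- bolt: Loose bystander: dark hex bolt 22 x 68 x 20 mm, lying on the bench before the board. Origin: centre of its underside.
- coupler: Loose bystander: bright quick air coupler 25 x 96 x 25 mm, lying on the bench before the board. Origin: centre of its underside.
- nut: Loose bystander: rusty hex nut 28 x 24 x 13 mm, lying on the board between two bins. Origin: centre of its underside.
- chalk: Loose bystander: white soapstone stick 12 x 45 x 6 mm, lying on the board between two bins. Origin: centre of its underside.

How it is judged:
At the end, for the whole second after the job is handed in: The tags of the two full bins (bolts, nuts) lie at rest green face up (hinge over 0.95 rad) and the tags of the other two bins red face up (under -0.95 rad) ((((horizontal distance between stand_1 and bin_bolts below 0.13 m or horizontal distance between stand_1 and bin_nuts below 0.13 m) and value of joint tag_1 above 0.95 rad) or (not (horizontal distance between stand_1 and bin_bolts below 0.13 m or horizontal distance between stand_1 and bin_nuts below 0.13 m) and value of joint tag_1 below -0.95 rad)) and (((horizontal distance between stand_2 and bin_bolts below 0.13 m or horizontal distance between stand_2 and bin_nuts below 0.13 m) and value of joint tag_2 above 0.95 rad) or (not (horizontal distance between stand_2 and bin_bolts below 0.13 m or horizontal distance between stand_2 and bin_nuts below 0.13 m) and value of joint tag_2 below -0.95 rad)) and (((horizontal distance between stand_3 and bin_bolts below 0.13 m or horizontal distance between stand_3 and bin_nuts below 0.13 m) and value of joint tag_3 above 0.95 rad) or (not (horizontal distance between stand_3 and bin_bolts below 0.13 m or horizontal distance between stand_3 and bin_nuts below 0.13 m) and value of joint tag_3 below -0.95 rad)) and (((horizontal distance between stand_4 and bin_bolts below 0.13 m or horizontal distance between stand_4 and bin_nuts below 0.13 m) and value of joint tag_4 above 0.95 rad) or (not (horizontal distance between stand_4 and bin_bolts below 0.13 m or horizontal distance between stand_4 and bin_nuts below 0.13 m) and value of joint tag_4 below -0.95 rad))); the robot touches nothing.
It fails at once if a tag that was right from the start is swung away from its rest (((horizontal distance between stand_1 and bin_bolts below 0.13 m or horizontal distance between stand_1 and bin_nuts below 0.13 m) and value of joint tag_1 below 0.5 rad) or ((horizontal distance between stand_2 and bin_bolts below 0.13 m or horizontal distance between stand_2 and bin_nuts below 0.13 m) and value of joint tag_2 below 0.5 rad) or ((horizontal distance between stand_3 and bin_bolts below 0.13 m or horizontal distance between stand_3 and bin_nuts below 0.13 m) and value of joint tag_3 below 0.5 rad) or (not (horizontal distance between stand_4 and bin_bolts below 0.13 m or horizontal distance between stand_4 and bin_nuts below 0.13 m) and value of joint tag_4 above -0.5 rad)).
It fails at once if a tag is taken between the fingers ((contact force between the fingers and stand_1 above 0.5 N and x of the grasp point in the frame of tag_1_mid between -0.027 and 0.027 m and y of the grasp point in the frame of tag_1_mid between -0.004 and 0.004 m and z of the grasp point in the frame of tag_1_mid between -0.024 and 0.024 m) or (contact force between the fingers and stand_2 above 0.5 N and x of the grasp point in the frame of tag_2_mid between -0.027 and 0.027 m and y of the grasp point in the frame of tag_2_mid between -0.004 and 0.004 m and z of the grasp point in the frame of tag_2_mid between -0.024 and 0.024 m) or (contact force between the fingers and stand_3 above 0.5 N and x of the grasp point in the frame of tag_3_mid between -0.027 and 0.027 m and y of the grasp point in the frame of tag_3_mid between -0.004 and 0.004 m and z of the grasp point in the frame of tag_3_mid between -0.024 and 0.024 m) or (contact force between the fingers and stand_4 above 0.5 N and x of the grasp point in the frame of tag_4_mid between -0.027 and 0.027 m and y of the grasp point in the frame of tag_4_mid between -0.004 and 0.004 m and z of the grasp point in the frame of tag_4_mid between -0.024 and 0.024 m)).
It fails at once if a tag or its stand is pushed with more than 25 N (contact force between the fingers and stand_1 above 25 N or contact force between the fingers and stand_2 above 25 N or contact force between the fingers and stand_3 above 25 N or contact force between the fingers and stand_4 above 25 N).
It fails at once if a loose bystander is moved or picked up (more than 20 mm) (distance of any of spanner, bolt, coupler, nut, chalk from where it was at the start of the episode above 0.02 m).
It also fails if it takes over 51 s, if anything falls off the work surface, if the arm or the gripper's body presses on something with over 40 N, if the wrist force passes 120 N, or if a joint passes its speed limit or range.

## Robot

A 7-joint arm with a two-finger parallel gripper is mounted at the origin on the work surface; the furniture and walls round the work are solid. World frame = base frame: x ahead of the robot, y to its left, z up, the work surface at z = 0. Lengths are in m, angles in rad, forces in N, time in s.
With the tool pointing down it reaches from about 0.375 to 0.925 m from the base axis. Payload 3.1 kg.
Tool frame: the origin (TCP) lies at the very end of the fingers, on their centre line; the grasp point (between the pads) lies 19 mm behind it; z points along the fingers, y is the line along which they close (so a half turn about z gives the same grasp; the last joint's range is limited). The gripper opens to 85 mm and grips with 20 to 120 N. Pads are 22 mm wide; open, the fingers measure 114 mm over their backs; the gripper's body (76 mm by 85 mm) begins 54 mm behind the grasp point. The pads swing forward as they close: fully open they stand 13 mm farther back than shut.
Start: joints at [1.185, 0.383, 0.044, 1.598, -0.018, 1.161, -0.05], TCP at [0.185, -0.623, 0.231] pointing down, gripper open.
Joint ranges: [-2.61, 2.61], [-0.41, 2.15], [-1.48, 1.57], [0, 2.5], [-1.57, 4.71], [0.05, 1.97], [-2.85, 2.85]. Speed limits (rad/s): [2.79, 2.79, 3.14, 3.14, 3.14, 3.14, 3.14].

## Interface

Orientations are given as a rotation vector (axis times angle).
In Python, from workcell import manip, vision gives the robot as it stands.
- The arm moves only by the tool drive_tool, never from a script. Its argument "rows" is a list of rows, each an object with "grip": the finger opening in mm, from 0 to 85.4; "slide": the shift along the world's x, y, z in units of 0.4 m (1.0 is 0.4 m), a list of three; "angular": the turn, a rotation vector about the world's x, y, z in units of 0.5 rad (1.0 is 0.5 rad), a list of three. In form: [{"grip": grip, "slide": [tx, ty, tz], "angular": [rx, ry, rz]}, ...]. A call has 1 to 10 rows; each row is the pose to reach, as a shift and turn from the pose commanded when the call began; what a row does not reach only later rows make up. A row lasts 1/8 s, in which the tool goes at most 62.5 mm and 10.7 degrees, less where a joint would pass 70% of its speed; a pose out of reach is approached as far as the arm can. A call with a number of a shift or a turn outside -1 to 1 is refused whole. A call with a gripper value outside its range is refused whole. The fingers move at their own pace and stop on an object; "squeeze" is the grip in N (left out, the last holds). Time passes only in rows, so rows that repeat a pose let the fingers close. It gives the time, the measured TCP pose, the force, the opening and the grip force at its end, in the units of the state.
- manip.sense(): the state, without advancing time (a new reading comes with each control period).
- vision.grab_frame(name): name is "side" or "top" or "wrist"; returns (picture, depth): 480x640x3 uint8, red, green, blue; 480x640 float32, m along the optical axis (not along the pixel's ray), 0 where there is no reading.
- vision.calibration(name): a dict with "intrinsics" (3x3 intrinsics, pixels), "dist" ([k1, k2, p1, p2, k3] as OpenCV has them; the pictures are not rectified), "R" (3x3) and "t" (3): a world point X has camera coordinates R X + t. Camera axes: x right, y down, z forward; pixel columns grow to the right and rows downward; lengths in m; the calibration is good to about 2 mm. A picture is of the moment at which its call begins: read the wrist's pose just before it. calibration takes no time and is no camera call; for the wrist camera it gives the pose at the moment of the call.
- manip.job_done(): hands the job in; it is judged then, once.
The state is a dict: "clock": time; "joint_positions": joint angles; "joint_vel": joint speeds; "joint_efforts": joint torques, N m; "eef_pos": TCP position; "tool_rot": TCP orientation; "wrist_force": force on the tool from outside, world axes, zero at the start; "ft_torque": the same for the moment, N m; "opening": finger opening in m; "gripper_force": force on a finger pad.
Only numpy, scipy, OpenCV 4.12 (cv2) and the standard library are available. Lean on these libraries where they do the work, as an engineer would, in place of code of your own. Each camera call takes 0.05 s, during which the arm holds its last target. There are 200 camera calls.

## Working session

There is one attempt and no reset: what is moved stays moved. The work goes in short steps, Python scripts to look and compute and a tool call to move; the robot and the scene stay as the last step left them, time stands still between calls to the robot, and variables do not carry over. Pictures are saved under pics/ and viewed, at most 10 in all, crops included, and the job is handed in when it is done.

Besides the shell and the picture viewer there is one more tool, called after ">>>" as a command line: name --argument value ..., lists and objects as JSON in quotes. drive_tool: Moves the arm, as the interface text tells. Shifts and turns lie within -1 to 1; 1 stands for 0.4 m of shift or 0.5 rad of turn. Its arguments: {"type":"object","properties":{"rows":{"type":"array","items":{"type":"object","properties":{"grip":{"type":"number"},"slide":{"type":"array","items":{"type":"number"}},"angular":{"type":"array","items":{"type":"number"}}}}},"squeeze":{"type":"number"}},"required":["rows"]}

```bash
mkdir -p pics
cat > h.py <<'E'
import numpy as np, cv2
from workcell import manip, vision
def snap(n,f):
    c=vision.calibration(n); p,d=vision.grab_frame(n)
    cv2.imwrite(f'pics/{f}.png',p[:,:,::-1]); np.savez(f'{f}.npz',p=p,d=d,K=c['intrinsics'],D=c['dist'],R=c['R'],t=c['t'])
    return p,d,c
def ray(c,uv,z):
    K,D,R,t=[np.array(c[k],float) for k in ('intrinsics','dist','R','t')]
    q=cv2.undistortPoints(np.array(uv,float).reshape(-1,1,2),K,D).reshape(-1,2)
    r=np.c_[q,np.ones(len(q))]@R; o=-R.T@t
    return o+r*((z-o[2])/r[:,2])[:,None]
def depthpts(d,c):
    K,D,R,t=[np.array(c[k],float) for k in ('intrinsics','dist','R','t')]
    v,u=np.mgrid[:480,:640]
    q=cv2.undistortPoints(np.stack([u,v],-1).reshape(-1,1,2).astype(float),K,D).reshape(-1,2)
    P=np.c_[q,np.ones(len(q))]*d.reshape(-1,1)
    return ((P-t)@R).reshape(480,640,3)
E
python3 - <<'E'
from h import *
for n in ('top','side'):
    snap(n,n+'0')
s=manip.sense(); print(s['clock'],s['eef_pos'],s['tool_rot'],s['opening'])
E
```

```text
0.1 [ 0.18426432 -0.62243551  0.23000798] [-3.10674946e+00 -4.50393290e-01  7.77712663e-04] 0.08578752515377504
```

View pics/top0.png

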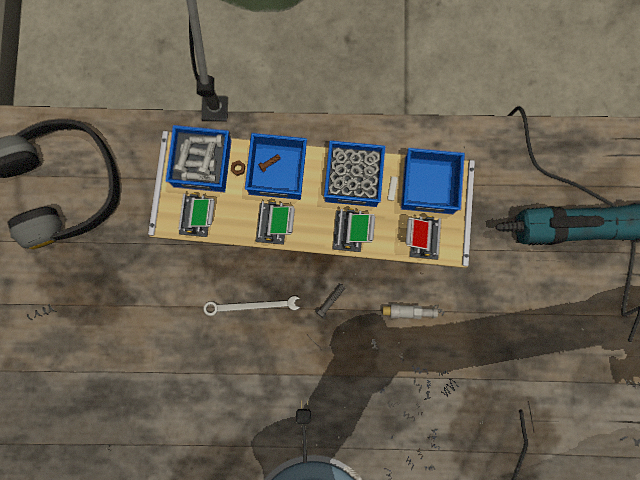

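View pics/side0.png

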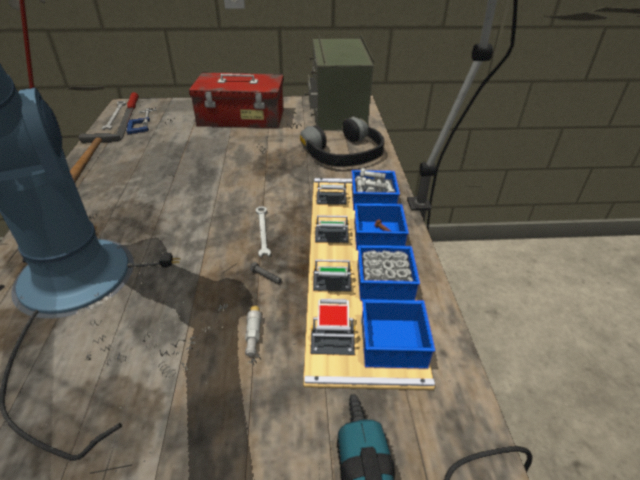

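The top view shows, left to right, bolts (full) with a green tag at (200,212), the single rusty bolt with a green tag at (280,220), nuts (full) with a green tag at (357,228), and the empty bin with a red tag at (421,234). Only the tag of the single-bolt bin is wrong. It has to go from green (leaning right) to red (leaning left), so I push it from its right towards +y.

Run:
```python
from h import *
for n in ('top','side'):
    z=np.load(n+'0.npz'); c=dict(intrinsics=z['K'],dist=z['D'],R=z['R'],t=z['t'])
    P=depthpts(z['d'],c); h=cv2.cvtColor(z['p'],cv2.COLOR_RGB2HSV)
    m=((h[...,0]>45)&(h[...,0]<75)&(h[...,1]>150)&(h[...,2]>80)).astype(np.uint8)
    k,l,s,ce=cv2.connectedComponentsWithStats(m)
    for i in range(1,k):
        if s[i,4]>60:
            q=P[l==i]; print(n,ce[i].round(1),s[i],'ray',ray(c,ce[i],.058)[0].round(4),'depth',np.median(q,0).round(4))
    if n=='top':
        # objects in neighbourhood: heights of bystanders & screws for board yaw
        w=((h[...,1]<40)&(h[...,2]>170)).astype(np.uint8)
        for uv in [(158,150),(154,222),(471,176),(466,252)]: print(uv,ray(c,uv,.012)[0].round(4))
```

```text
top [199.2 212. ] [191 200  17  25 346] ray [0.5205 0.2081 0.058 ] depth [0.5201 0.208  0.0579]
top [279.1 220. ] [271 207  17  26 370] ray [0.5093 0.0682 0.058 ] depth [0.5089 0.0681 0.0584]
top [359.  227.5] [350 215  19  26 414] ray [ 0.4986 -0.0716  0.058 ] depth [ 0.4983 -0.0715  0.059 ]
(158, 150) [0.6446 0.2989 0.012 ]
(154, 222) [0.5092 0.2983 0.012 ]
(471, 176) [ 0.6067 -0.2794  0.012 ]
(466, 252) [ 0.4655 -0.2679  0.012 ]
```

>>> drive_tool --rows '[{"grip": 0, "slide": [0.5, 0.95, 0], "angular": [0, 0, 0.42]}, {"grip": 0, "slide": [0.5, 0.95, 0], "angular": [0, 0, 0.42]}, {"grip": 0, "slide": [0.5, 0.95, 0], "angular": [0, 0, 0.42]}, {"grip": 0, "slide": [0.5, 0.95, 0], "angular": [0, 0, 0.42]}, {"grip": 0, "slide": [0.5, 0.95, 0], "angular": [0, 0, 0.42]}, {"grip": 0, "slide": [0.5, 0.95, 0], "angular": [0, 0, 0.42]}, {"grip": 0, "slide": [0.5, 0.95, 0], "angular": [0, 0, 0.42]}, {"grip": 0, "slide": [0.5, 0.95, 0], "angular": [0, 0, 0.42]}, {"grip": 0, "slide": [0.5, 0.95, 0], "angular": [0, 0, 0.42]}, {"grip": 0, "slide": [0.5, 0.95, 0], "angular": [0, 0, 0.42]}]'

```text
clock: 1.35
eef_pos: [0.3834, -0.2448, 0.231]
tool_rot: [-3.046, -0.769, 0.001]
wrist_force: [0.6, 0.1, -0.3]
opening: -0.0
gripper_force: 0.0
```

>>> drive_tool --rows '[{"grip": 0, "slide": [0.3, 0.655, 0], "angular": [0, 0, -1]}, {"grip": 0, "slide": [0.3, 0.655, 0], "angular": [0, 0, -1]}, {"grip": 0, "slide": [0.3, 0.655, 0], "angular": [0, 0, -1]}, {"grip": 0, "slide": [0.3, 0.655, -0.05], "angular": [0, 0, -1]}, {"grip": 0, "slide": [0.3, 0.655, -0.1], "angular": [0, 0, -1]}, {"grip": 0, "slide": [0.3, 0.655, -0.1], "angular": [0, 0, -1]}, {"grip": 0, "slide": [0.3, 0.655, -0.1], "angular": [0, 0, -1]}, {"grip": 0, "slide": [0.3, 0.655, -0.1], "angular": [0, 0, -1]}]'

```text
clock: 2.35
eef_pos: [0.5045, 0.0157, 0.1915]
tool_rot: [3.14, -0.01, -0.0]
wrist_force: [0.4, -0.9, 0.4]
opening: 0.0001
gripper_force: 0.0
```

Run:
```python
from h import *
p,d,c=snap('wrist','w1')
s=manip.sense(); print(s['clock'],s['eef_pos'],s['tool_rot'])
P=depthpts(d,c); h=cv2.cvtColor(p,cv2.COLOR_RGB2HSV)
m=((h[...,0]>45)&(h[...,0]<75)&(h[...,1]>150)&(h[...,2]>80)).astype(np.uint8)
k,l,st,ce=cv2.connectedComponentsWithStats(m)
for i in range(1,k):
    if st[i,4]>100: print(ce[i].round(1),st[i],ray(c,ce[i],.058)[0].round(4),np.median(P[l==i],0).round(4))
```

```text
2.4 [0.50455179 0.01574914 0.19161079] [ 3.14022102e+00 -1.07577167e-02  5.23313757e-04]
[ 56.8 205.5] [  42  174   30   66 1299] [0.5213 0.2068 0.058 ] [0.5215 0.2068 0.0578]
[244.1 215.2] [ 227  185   36   68 1863] [0.5125 0.0673 0.058 ] [0.5131 0.0673 0.0579]
[433.7 231.1] [ 408  199   53   67 2603] [ 0.4995 -0.0717  0.058 ] [ 0.4995 -0.0718  0.0577]
```

View pics/w1.png

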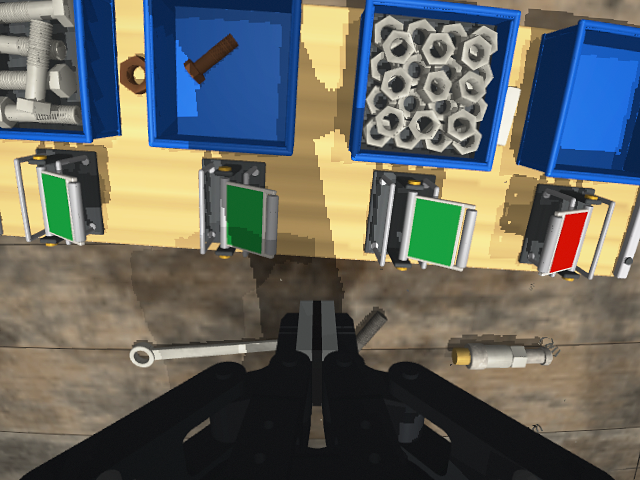

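The wrist view shows the wrong tag at (244,215), leaning right with green up. The gap to the right of it is free below the fingertips. Now I descend beside it.

>>> drive_tool --rows '[{"grip": 0, "slide": [0.008, 0, -0.1], "angular": [0, 0, -0.14]}, {"grip": 0, "slide": [0.008, 0, -0.2], "angular": [0, 0, -0.14]}, {"grip": 0, "slide": [0.008, 0, -0.3], "angular": [0, 0, -0.14]}, {"grip": 0, "slide": [0.008, 0, -0.335], "angular": [0, 0, -0.14]}, {"grip": 0, "slide": [0.008, 0, -0.335], "angular": [0, 0, -0.14]}, {"grip": 0, "slide": [0.008, 0, -0.335], "angular": [0, 0, -0.14]}]'

```text
clock: 3.15
eef_pos: [0.5094, 0.0185, 0.059]
tool_rot: [3.139, -0.114, 0.005]
wrist_force: [0.4, -0.6, 0.5]
opening: -0.0
gripper_force: 0.0
```

Run:
```python
from h import *
snap('wrist','w2'); s=manip.sense(); print(s['clock'],s['eef_pos'],s['tool_rot'],s['wrist_force'])
```

```text
3.2 [0.50955044 0.0185843  0.05913776] [ 3.13942946 -0.11411557  0.00605022] [-0.04990623  0.44275649  0.25524111]
```

View pics/w2.png

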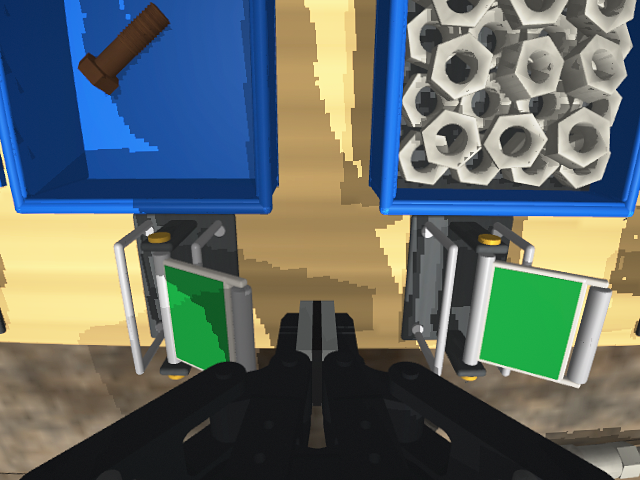

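>>> drive_tool --rows '[{"grip": 0, "slide": [0.002, 0.025, 0], "angular": [0, 0, 0]}, {"grip": 0, "slide": [0.004, 0.0475, 0], "angular": [0, 0, 0]}, {"grip": 0, "slide": [0.005, 0.065, 0.0175], "angular": [0, 0, 0]}, {"grip": 0, "slide": [0.006, 0.0775, 0.03], "angular": [0, 0, 0]}, {"grip": 0, "slide": [0.007, 0.09, 0.04], "angular": [0, 0, 0]}, {"grip": 0, "slide": [0.008, 0.105, 0.0475], "angular": [0, 0, 0]}, {"grip": 0, "slide": [0.009, 0.1175, 0.0525], "angular": [0, 0, 0]}, {"grip": 0, "slide": [0.01, 0.13, 0.055], "angular": [0, 0, 0]}, {"grip": 0, "slide": [0.011, 0.1425, 0.055], "angular": [0, 0, 0]}, {"grip": 0, "slide": [0.012, 0.155, 0.055], "angular": [0, 0, 0]}]'

```text
clock: 4.45
eef_pos: [0.5124, 0.081, 0.0791]
tool_rot: [-3.14, 0.113, 0.0]
wrist_force: [-0.3, 0.5, -0.7]
opening: 0.0003
gripper_force: 0.0
```

Run:
```python
from h import *
snap('wrist','w3'); s=manip.sense(); print(s['clock'],s['eef_pos'],s['wrist_force'])
```

```text
4.5 [0.5125101  0.08206433 0.07923723] [-0.92877076  1.3105488   0.2951676 ]
```

View pics/w3.png

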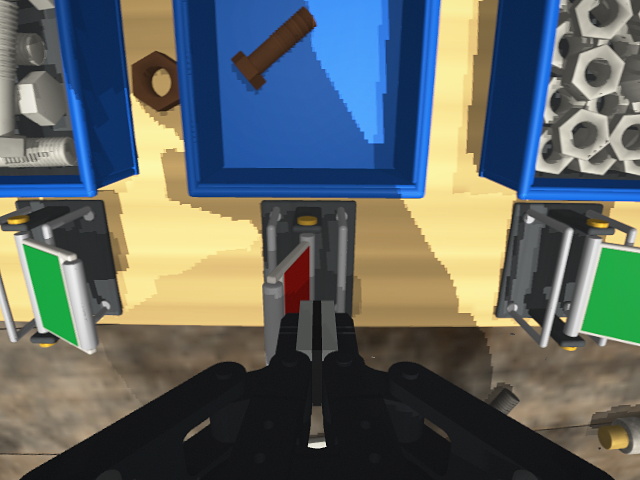

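The tag at (290,285) is past upright and shows red, leaning left. I now leave upward.

>>> drive_tool --rows '[{"grip": 0, "slide": [0, 0, 0.05], "angular": [0, 0, 0]}, {"grip": 0, "slide": [0, 0, 0.15], "angular": [0, 0, 0]}, {"grip": 0, "slide": [0, 0, 0.28], "angular": [0, 0, 0]}, {"grip": 0, "slide": [0, 0, 0.35], "angular": [0, 0, 0]}, {"grip": 0, "slide": [0, 0, 0.4], "angular": [0, 0, 0]}, {"grip": 0, "slide": [0, 0, 0.4], "angular": [0, 0, 0]}, {"grip": 0, "slide": [0, 0, 0.4], "angular": [0, 0, 0]}, {"grip": 0, "slide": [0, 0, 0.4], "angular": [0, 0, 0]}]'

```text
clock: 5.5
eef_pos: [0.5115, 0.0805, 0.2377]
tool_rot: [3.139, -0.113, -0.005]
wrist_force: [-0.4, 0.4, 0.4]
opening: 0.0
gripper_force: 0.0
```

Run:
```python
from h import *
p,d,c=snap('wrist','w4'); s=manip.sense(); print(s['clock'],s['eef_pos'],s['wrist_force'])
P=depthpts(d,c); h=cv2.cvtColor(p,cv2.COLOR_RGB2HSV)
for nm,g in (('g',(h[...,0]>45)&(h[...,0]<75)),('r',(h[...,0]<4)|(h[...,0]>176))):
    m=(g&(h[...,1]>170)&(h[...,2]>70)).astype(np.uint8)
    k,l,st,ce=cv2.connectedComponentsWithStats(m)
    for i in range(1,k):
        if st[i,4]>200:
            q=P[l==i]; q=q[q[:,2]>.03]; A=np.c_[q[:,:2],np.ones(len(q))]; a=np.linalg.lstsq(A,q[:,2],rcond=None)[0]
            print(nm,ce[i].round(),np.median(q,0).round(4),'slope deg',np.degrees(np.arctan(a[1])).round(1))
```

```text
5.55 [0.51162943 0.08057555 0.23785761] [ 0.03103413  0.49532058 -0.55021352]
g [166. 209.] [0.5213 0.207  0.0577] slope deg -51.9
g [494. 211.] [ 0.4995 -0.0718  0.0575] slope deg 31.7
r [290. 209.] [0.5133 0.1018 0.0578] slope deg -5.4
r [610. 212.] [ 0.4911 -0.1768  0.0578] slope deg 47.3
```

View pics/w4.png

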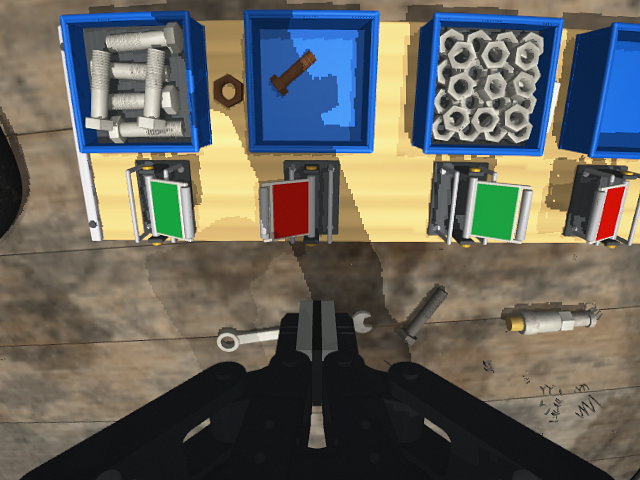

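The pushed tag at (290,209) lies over with red up. Its face is at the same height (58 mm) and offset as the resting red tag of the empty bin, and the other tags have not moved.

```bash
python3 -c "
from workcell import manip
print(manip.job_done())"
```

```text
the job is handed in; nothing more can be done
None
```

I pushed over the one wrong tag (the single-bolt bin), which now rests red face up. The other three tags and the loose parts were not touched, and the job is handed in, though no verdict came back.

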